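# Pour dried stir bars from the draining trough into their jar

## Robot

A 7-joint arm with a two-finger parallel gripper is mounted at the origin on a cart in front of the work surface, level with it; the furniture and walls round the work are solid. World frame = base frame: x ahead of the robot, y to its left, z up, the work surface at z = 0. Lengths are in m, angles in rad, forces in N, time in s.
With the tool pointing down it reaches from about 0.425 to 0.825 m from the base axis. Payload 3.6 kg.
Tool frame: the origin (TCP) lies at the very end of the fingers, on their centre line; the grasp point (between the pads) lies 19 mm behind it; z points along the fingers, y is the line along which they close (so a half turn about z gives the same grasp; the last joint's range is limited). The gripper opens to 85 mm and grips with 20 to 120 N. Pads are 22 mm wide; open, the fingers measure 114 mm over their backs; the gripper's body (76 mm by 85 mm) begins 54 mm behind the grasp point. The pads swing forward as they close: fully open they stand 13 mm farther back than shut.
Start: joints at [-1.361, 0.615, -0.013, 1.423, 0.008, 1.103, -0.04], TCP at [0.152, 0.632, 0.209] pointing down, gripper open.
Joint ranges: [-3.12, 3.12], [-0.3, 2.06], [-1.34, 1.32], [0.26, 2.42], [-1.36, 4.5], [0.01, 1.98], [-2.84, 2.84]. Speed limits (rad/s): [2.79, 2.79, 3.14, 3.14, 3.14, 3.14, 3.14].

## Interface

Orientations are given as [roll, pitch, yaw] about the fixed x, y, z axes, in that order (R = Rz(yaw) Ry(pitch) Rx(roll)).
In Python, from workcell import status, camera, camera_info, ticket gives the robot as it stands.
- The arm moves only by the shell command python3 -m jog 'ROWS' [FORCE]. ROWS is JSON, a list of rows, each a list of 3 entries, a list of its own where there are three numbers: the turn, a rotation vector about the tool's x, y, z in rad, then the shift along the tool's x, y, z in mm, then the closure in counts, from 0 (fully open) to 255 (shut). A call has 1 to 12 rows; each row shifts and turns the commanded pose from where the row before left it, along the tool's axes as they then stand; what a row does not reach is not made up. A row lasts 1/8 s, in which the tool goes at most 62.5 mm and 10.7 degrees, less where a joint would pass 70% of its speed; a pose out of reach is approached as far as the arm can. A call with a gripper value outside its range is refused whole. The fingers move at their own pace and stop on an object; FORCE is the grip in N (left out, the last holds). Time passes only in rows, so rows that do not move let the fingers close. It gives the time, the measured TCP pose, the force, the opening and the grip force at its end, in the units of the state.
- status.sense(): the state, without advancing time (a new reading comes with each control period).
- camera(name): name is "scene" or "top"; returns the picture (480x640x3 uint8, red, green, blue); there is no depth.
- camera_info(name): a dict with "intrinsics" (3x3 intrinsics, pixels), "D" ([k1, k2, p1, p2, k3] as OpenCV has them; the pictures are not rectified), "view" (4x4, takes a point from world to camera coordinates). Camera axes: x right, y up, looking along -z (the intrinsics and any distortion apply to the point x, -y, -z); pixel columns grow to the right and rows downward; lengths in m; the calibration is good to about 2 mm. A picture is of the moment at which its call begins. camera_info takes no time and is no camera call.
- ticket.hand_in(): hands the job in; it is judged then, once.
The state is a dict: "time": time; "qpos": joint angles; "joint_velocities": joint speeds; "joint_torque": joint torques, N m; "ee_pos": TCP position; "ee_rot": TCP orientation; "force": force on the tool from outside, world axes, zero at the start; "moment": the same for the moment, N m; "opening": finger opening in m; "finger_force": force on a finger pad.
Only numpy, scipy, OpenCV 4.12 (cv2) and the standard library are available. Lean on these libraries where they do the work, as an engineer would, in place of code of your own. Each camera call takes 0.05 s, during which the arm holds its last target. There are 200 camera calls.

## Task

Three washed stir bars have dried in one of the two steel troughs in the white draining rack, and go back into the open amber jar without being touched by the gripper. Draw that trough out by its lip end and set it down level on the open worktop with the bars still in it, let go, then take it again by its closed end and tip it with its lip down inside the jar's neck until all three bars have slid in. Lay the empty trough level on its feet on the worktop and let go; leave the jar standing where it is and disturb nothing else.

Things in the scene. Friction and masses are not known exactly. Their poses are not given: they have to be found in the camera images.
- trough: loaded draining trough: steel U-channel 180 mm long, 43 wide outside, 38 inside, walls 2.5 thick and 28 high, falling to 12 over the last 45 mm before the open lip; closed at the tail. Origin midway along, on the surface it stands on; x toward the lip, z up. Its feet (8 and 115 mm from the tail) make the channel rise 6 degrees to the lip (underside 3 mm up at the tail, 22 at the lip). 0.16 kg
- trough_lip (a point): middle of the channel floor at the very lip of the loaded trough, the pouring edge: 89 mm ahead of the trough's origin along x and 24 mm above it
- trough_nose (a point): point between the side walls 27 mm behind the lip, 61 mm ahead of the trough's origin and 29 mm above it: where to grip from above, across the 43 mm width, while the trough stands in the rack (about 60 mm of it stick out; the rest lies between the rack's cheeks)
- trough_tail (a point): point between the side walls 28 mm from the closed end, 64 mm behind the trough's origin and 23 mm above it: where to grip for pouring, across the 43 mm width, from above or leaning back over the tail. The bars lie on the floor between the walls here, tops 20 mm above what the trough stands on
- spare_trough: the other trough in the rack, identical but empty; stays where it is. Same frame as the loaded trough
- rack: white sheet-metal draining rack fixed to the worktop, 130 mm deep, 178 wide, cheeks 53 high; two bays 86 mm apart, each 49 inside, open above and in front; troughs stand on its 3 mm base, lips out in front. Origin: centre of its underside; x out of the open front. It stands right of the middle, front to the left; between it and the jar the worktop is clear from 0.39 to 0.58 m ahead of the base
- bar_1: stir bar: white rod with round ends, 62 mm long, 11 mm diameter; origin at its middle, x along it. The bars (friction about 0.6) lie at the trough's closed end, stay there while it is carried level, and slide out when it is tipped lip-down by 40 to 45 degrees; 50 to 55 is sure
- bar_2: stir bar like bar_1
- bar_3: stir bar like bar_1
- jar: open amber glass jar, 105 mm high, 76 mm diameter, neck 61 mm outside and 54 mm inside, wall 3.5 mm, loose, 0.38 kg. Origin: centre of its underside, z up. It stands left of the middle; behind it to the left is the fixed thermal cycler, 0.27 m high (0.4 m with its raised lid), from y = 0.25 on, 0.48 to 0.86 m ahead of the base
- jar_mouth (a point): centre of the jar's mouth, level with the rim, 105 mm above the worktop
- jar_cap: the jar's black screw cap, 68 mm diameter, 18 mm high, lying on the worktop; stays there. Origin: centre of its underside
- bottle_blue: small glass bottle with a blue cap, 56 mm wide, 104 mm high, at the back
- bottle_red: small brown bottle with a red cap, 46 mm wide, 89 mm high, at the back
- tip_box: blue box of yellow pipette tips, 72 x 120 x 69 mm, at the back
- timer: white bench timer, 64 x 64 x 19 mm, in front at the far left
- forceps: steel forceps 130 mm long, lying near the front edge before the jar, 10 mm high

How it is judged:
By the outcome, as a careful person would: the job done as asked, in the order asked, and still so for the second after the job is handed in, with the robot touching nothing.
It also fails if it takes over 69 s, if anything falls off the work surface, if the arm or the gripper's body presses on something with over 40 N, if the wrist force passes 120 N, or if a joint passes its speed limit or range.

## Working session

There is one attempt and no reset: what is moved stays moved. The work goes in short steps, Python scripts to look and compute and a shell command to move; the robot and the scene stay as the last step left them, time stands still between calls to the robot, and variables do not carry over. Pictures are saved under pics/ and viewed, at most 10 in all, crops included, and the job is handed in when it is done.

```bash
mkdir -p pics
python3 - <<'E'
from workcell import status,camera,camera_info
import cv2,numpy as np
np.set_printoptions(precision=4,suppress=True)
s=status.sense(); print({k:np.round(v,4) for k,v in s.items()})
for n in("scene","top"):
    im=camera(n); cv2.imwrite(f"pics/{n}0.png",im[:,:,::-1]); i=camera_info(n)
    print(n,np.array(i["intrinsics"]),i["D"]);print(np.array(i["view"]))
E
```

```text
{'time': np.float64(0.0), 'qpos': array([-1.3616,  0.6159, -0.0126,  1.4249,  0.0081,  1.1034, -0.0404]), 'joint_velocities': array([ 0.0007, -0.0017,  0.0022, -0.0015, -0.0008,  0.0001, -0.0018]), 'joint_torque': array([  0.0003, -46.9216,   0.2591, -17.1037,   0.0099,   0.0097,
        -0.    ]), 'ee_pos': array([0.1516, 0.6312, 0.2074]), 'ee_rot': array([-3.139 ,  0.    ,  2.9059]), 'force': array([-0.1671,  0.8724,  0.0674]), 'moment': array([-0.0052,  0.0131,  0.0319]), 'finger_force': np.float64(0.0), 'opening': np.float64(0.0855)}
scene [[620.856    0.     323.1615]
 [  0.     620.856  232.9299]
 [  0.       0.       1.    ]] [-0.1204  0.      0.      0.      0.    ]
[[-0.5449 -0.8385 -0.0018  0.3085]
 [ 0.4138 -0.2708  0.8691 -0.2997]
 [-0.7293  0.4728  0.4946 -1.3664]
 [ 0.      0.      0.      1.    ]]
top [[538.8758   0.     315.8059]
 [  0.     538.8758 247.3821]
 [  0.       0.       1.    ]] [-0.1065  0.      0.      0.      0.    ]
[[-0.0064 -0.9999  0.0101  0.0062]
 [ 0.9957 -0.0054  0.0927 -0.5293]
 [-0.0926  0.0107  0.9956 -1.4491]
 [ 0.      0.      0.      1.    ]]
```

View pics/top0.png

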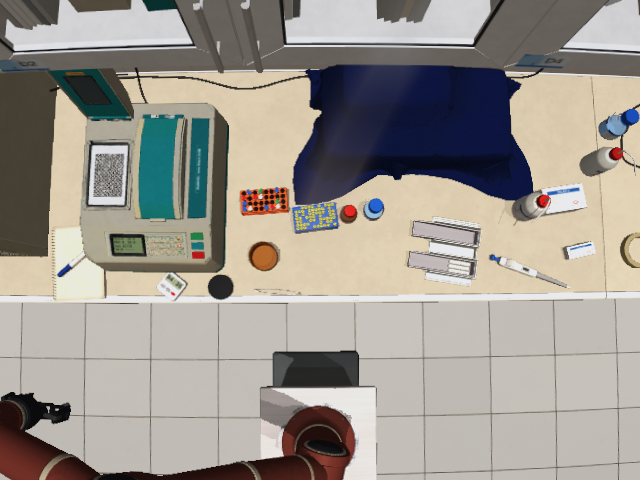

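View pics/scene0.png

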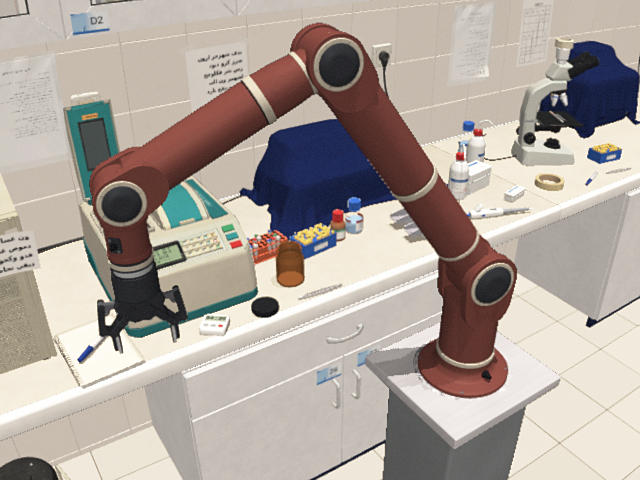

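The top view shows the loaded trough (white bars near (460,267)) in the bay nearer the robot, lip at about (409,263), the spare at about (412,232), the jar at (263,256). Next I zoom in on the rack and the jar.

Run:
```python
import cv2
im=cv2.imread("pics/top0.png")
a=cv2.resize(im[210:290,396:492],None,fx=8,fy=8,interpolation=cv2.INTER_CUBIC)[:600]
cv2.imwrite("pics/c_rack.png",a[:600])
```

```text
(no output)
```

View pics/c_rack.png

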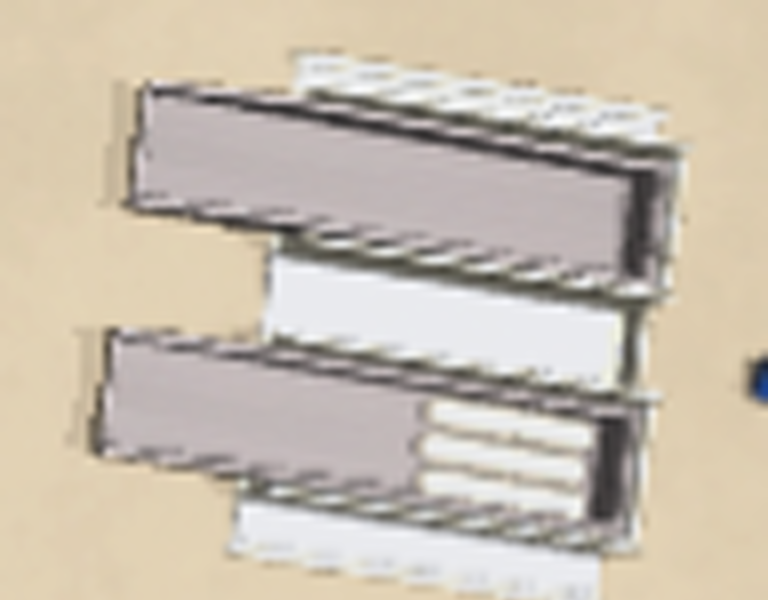

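The crop shows the loaded trough: lip corners at crop (110,330) and (97,455), bars at (425–595, 412–500), rack cheeks around it. Now I'll turn these pixels into positions.

```bash
cat > h.py <<'E'
import numpy as np,cv2
from scipy.spatial.transform import Rotation as Ro
from workcell import status,camera,camera_info
np.set_printoptions(precision=4,suppress=True)
def ray(n,uv):
    i=camera_info(n);K=np.array(i["intrinsics"]);V=np.array(i["view"])
    p=cv2.undistortPoints(np.array(uv,float).reshape(-1,1,2),K,np.array(i["D"],float))[:,0]
    d=np.c_[p[:,0],-p[:,1],-np.ones(len(p))]@V[:3,:3]
    return -V[:3,:3].T@V[:3,3],d
def on(n,uv,z):
    c,d=ray(n,uv); return c+d*((np.atleast_1d(z)-c[2])/d[:,2])[:,None]
def proj(n,P):
    i=camera_info(n);V=np.array(i["view"]);q=np.atleast_2d(P)@V[:3,:3].T+V[:3,3]
    return cv2.projectPoints(q*[1,-1,-1],np.zeros(3),np.zeros(3),np.array(i["intrinsics"]),np.array(i["D"],float))[0][:,0]
def plan(p,zdir,ydir,N=None,src=None,g=0):
    """rows from present (or src=(pos,R)) to TCP p (m), tool z along zdir, y near ydir (half turn allowed)"""
    s=status.sense(); P,R=src or (np.array(s["ee_pos"]),Ro.from_euler("xyz",s["ee_rot"]))
    z=np.array(zdir,float);z/=np.linalg.norm(z);y=np.array(ydir,float);y-=z*(y@z);y/=np.linalg.norm(y)
    G=min((Ro.from_matrix(np.c_[np.cross(k*y,z),k*y,z]) for k in(1,-1)),key=lambda G:(R.inv()*G).magnitude())
    r=(R.inv()*G).as_rotvec();t=R.inv().apply(np.array(p)-P)*1000
    N=N or int(np.ceil(max(np.linalg.norm(r)/.18,np.linalg.norm(t)/60,1)))
    S=sum(Ro.from_rotvec(r/N*k).as_matrix() for k in range(N))
    print("N",N,"row",np.round(r/N,4).tolist(),np.round(np.linalg.solve(S,t),1).tolist(),"dist",np.round(np.linalg.norm(t),1),"deg",np.round(np.degrees(np.linalg.norm(r)),1))
    return np.array(p),G
E
python3 - <<'E'
from h import *
f=lambda a:(np.array(a)+.5)/8-.5+[396,210]
print("cam",ray("top",[[0,0]])[0])
print("lip corners z37",on("top",f([[110,330],[97,455]]),.037))
print("spare lip z37",on("top",f([[147,88],[130,208]]),.037))
# bars: axis ends (visible centre line), centre height ~ .003+.0145
b=f([[425,413],[595,434],[420,443],[590,472],[415,475],[588,503]]);B=on("top",b,np.tile([.021,.015],3));print("bars",B)
for k in(0,2,4):d=B[k]-B[k+1];print(np.degrees(np.arctan2(d[1],d[0])),np.linalg.norm(d))
# cheek tops z=53
C=on("top",f([[297,52],[668,110],[270,240],[235,550]]),.053);print("cheek",C)
d=C[0]-C[1];print(np.degrees(np.arctan2(d[1],d[0])),np.linalg.norm(d))
im=cv2.imread("pics/top0.png");h=cv2.cvtColor(im,cv2.COLOR_BGR2HSV)
m=cv2.inRange(h,(5,150,60),(18,255,255))[230:285,240:290]
n,l,st,c=cv2.connectedComponentsWithStats(m);k=1+st[1:,4].argmax();print(st[k],c[k]+[240,230])
cv2.imwrite("pics/c_jar.png",cv2.resize(im[232:312,235:325],None,fx=7,fy=7,interpolation=cv2.INTER_CUBIC))
E
```

```text
cam [0.3929 0.0188 1.4918]
lip corners z37 [[ 0.5174 -0.2514  0.037 ]
 [ 0.4749 -0.246   0.037 ]]
spare lip z37 [[ 0.6005 -0.2661  0.037 ]
 [ 0.5592 -0.2592  0.037 ]]
bars [[ 0.4894 -0.3634  0.021 ]
 [ 0.4821 -0.4248  0.015 ]
 [ 0.4791 -0.3614  0.021 ]
 [ 0.4689 -0.4227  0.015 ]
 [ 0.468  -0.3594  0.021 ]
 [ 0.4581 -0.4216  0.015 ]]
83.17762836342479 0.062115228333577785
80.56034002040978 0.062376609122592214
80.95948501188143 0.06333199515592934
cheek [[ 0.6104 -0.3147  0.053 ]
 [ 0.5902 -0.4426  0.053 ]
 [ 0.5463 -0.3037  0.053 ]
 [ 0.4417 -0.2892  0.053 ]]
81.02752472116607 0.12944873964862927
[  9  12  29  28 603] [263.0995 255.8673]
```

View pics/c_jar.png

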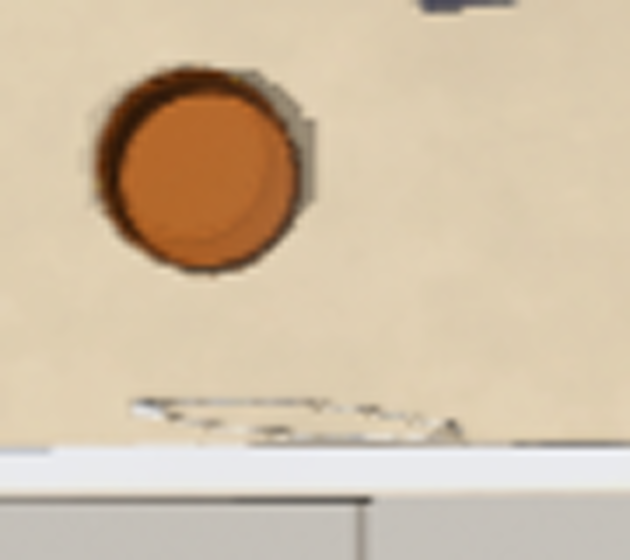

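The jar crop shows the body outline (97–301, 67–272) and inside it the mouth, a fainter circle about (120–267, 93–243); forceps lie at the front edge. I'll compute the mouth position and check with the scene camera.

Run:
```python
from h import *
f=lambda a:(np.array(a)+.5)/7-.5+[235,232]
print("mouth",on("top",f([[193,168]]),.105),"sizes",np.linalg.norm(np.diff(on("top",f([[120,168],[267,168]]),.105),axis=0)))
for z in(.07,.08,.085):print("body",z,on("top",f([[199,169.5]]),z),np.linalg.norm(np.diff(on("top",f([[97,169],[301,169]]),z),axis=0)))
print("forceps",on("top",f([[135,405],[460,435]]),.005))
im=cv2.imread("pics/scene0.png");a=cv2.resize(im[225:325,235:355],None,fx=6,fy=6,interpolation=cv2.INTER_CUBIC)
for q in [(0.51,.147,.105)]:print(proj("scene",q))
cv2.imwrite("pics/c_jar2.png",a)
```

```text
mouth [[0.5014 0.1426 0.105 ]] sizes 0.054270344968598165
body 0.07 [[0.5036 0.1435 0.07  ]] 0.07721103489722585
body 0.08 [[0.5028 0.1426 0.08  ]] 0.07666796752188117
body 0.085 [[0.5024 0.1422 0.085 ]] 0.07639643383420885
forceps [[0.4158 0.1742 0.005 ]
 [0.4034 0.0464 0.005 ]]
[[287.5179 247.1935]]
```

View pics/c_jar2.png

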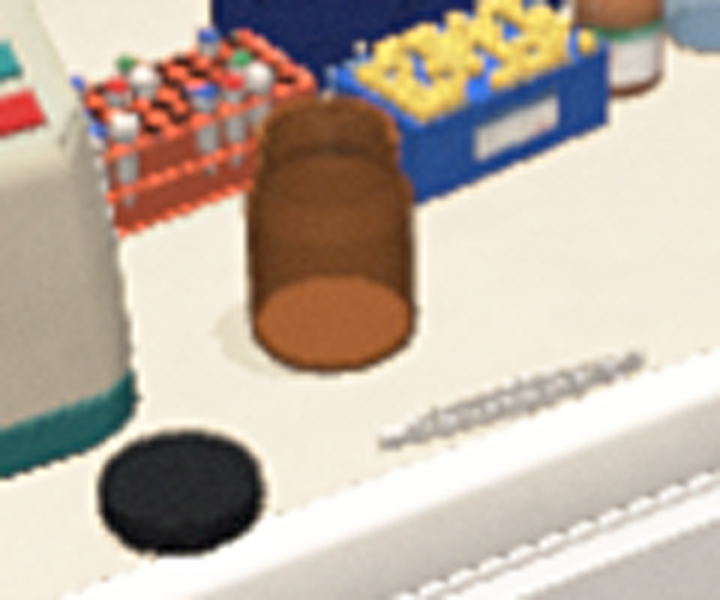

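Run:
```python
from h import *
print(proj("scene",(.502,.1425,.105)))
D=[0,0,-1]; Y=lambda a:[np.cos(np.radians(a)),np.sin(np.radians(a)),0]
o=np.array([.4829,-.3356]);u=np.array(Y(81.3))[:2]; g=o+.064*u; print("nose",g)
s=plan([.15,.50,.38],D,Y(73))
s=plan([.38,.36,.38],D,Y(43),src=s)
s=plan([.53,.08,.36],D,Y(9),src=s)
s=plan([*g,.14],D,Y(-8.7),src=s)
s=plan([*g,.013],D,Y(-8.7),src=s)
```

```text
[[290.5625 248.032 ]]
nose [ 0.4926 -0.2723]
N 4 row [-0.0006, 0.0, 0.0152] [-8.0, -31.9, -43.1] dist 216.7 deg 3.5
N 5 row [0.0, 0.0, 0.1047] [-54.4, -2.2, 0.0] dist 269.3 deg 30.0
N 6 row [0.0, 0.0, 0.0989] [-53.7, -0.6, 3.3] dist 318.3 deg 34.0
N 7 row [0.0, 0.0, 0.0441] [-50.4, -6.6, 31.4] dist 417.1 deg 17.7
N 3 row [0.0, 0.0, 0.0] [0.0, 0.0, 42.3] dist 127.0 deg 0.0
```

```bash
python3 -m jog '[[[0,0,0.015],[-8,-32,-43],0],[[0,0,0.015],[-8,-32,-43],0],[[0,0,0.015],[-8,-32,-43],0],[[0,0,0.015],[-8,-32,-43],0],[[0,0,0.105],[-54,-2,0],0],[[0,0,0.105],[-54,-2,0],0],[[0,0,0.105],[-54,-2,0],0],[[0,0,0.105],[-54,-2,0],0],[[0,0,0.105],[-54,-2,0],0]]' 80
python3 - <<'E'
from h import *
D=[0,0,-1]; Y=lambda a:[np.cos(np.radians(a)),np.sin(np.radians(a)),0]
g=[.4926,-.2723]
s=plan([.53,.08,.36],D,Y(9))
s=plan([*g,.14],D,Y(-8.7),src=s)
E
```

```text
time: 1.23
ee_pos: [0.38, 0.3608, 0.38]
ee_rot: [-3.14, 0.0, 2.318]
force: [0.7, 0.0, -0.0]
opening: 0.0855
finger_force: 0.0
N 6 row [-0.0002, 0.0001, 0.0983] [-53.8, -0.6, 3.3] dist 319.0 deg 33.8
N 7 row [0.0, 0.0, 0.0441] [-50.4, -6.6, 31.4] dist 417.0 deg 17.7
```

Tracking is precise. Onward to above the nose, partly closing on the way.

```bash
python3 -m jog '[[[0,0,0.098],[-54,-0.6,3.3],60],[[0,0,0.098],[-54,-0.6,3.3],60],[[0,0,0.098],[-54,-0.6,3.3],60],[[0,0,0.098],[-54,-0.6,3.3],60],[[0,0,0.098],[-54,-0.6,3.3],60],[[0,0,0.098],[-54,-0.6,3.3],60]]' && python3 -m jog '[[[0,0,0.044],[-50,-6.6,31],60],[[0,0,0.044],[-50,-6.6,31],60],[[0,0,0.044],[-50,-6.6,31],60],[[0,0,0.044],[-50,-6.6,31],60],[[0,0,0.044],[-50,-6.6,31],60],[[0,0,0.044],[-50,-6.6,31],60],[[0,0,0.044],[-50,-6.6,31],60],[[0,0,0],[0,0,0],60]]'
python3 - <<'E'
from h import *
D=[0,0,-1]; Y=lambda a:[np.cos(np.radians(a)),np.sin(np.radians(a)),0]
s=plan([.4926,-.2723,.014],D,Y(-8.7))
print(status.sense()["qpos"])
cv2.imwrite("pics/s1.png",camera("scene")[110:310,300:560,::-1].repeat(3,0).repeat(3,1))
E
```

```text
time: 1.98
ee_pos: [0.5306, 0.0792, 0.3601]
ee_rot: [-3.141, 0.0, 1.73]
force: [1.2, 0.1, -0.1]
opening: 0.0654
finger_force: 0.0
time: 2.98
ee_pos: [0.4903, -0.2737, 0.1414]
ee_rot: [-3.135, 0.002, 1.415]
force: [-0.4, 0.2, -0.4]
opening: 0.0654
finger_force: 0.0
N 3 row [-0.0022, 0.0007, -0.0013] [0.6, 0.9, 42.5] dist 127.4 deg 0.4
[ 0.1487  0.6004  0.5061  1.774  -0.3615  0.8664  0.6635]
```

View pics/s1.png

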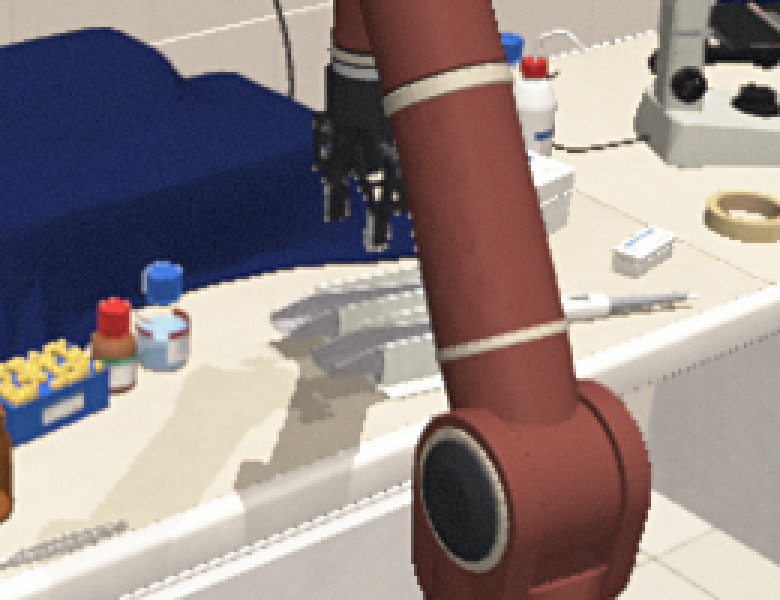

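The scene crop shows the open fingers above the rack, with the loaded trough's lip near crop (315–375, 350–385). I'll descend and compare the expected lip there.

```bash
python3 - <<'E'
from h import *
print((proj("scene",[[.5174,-.2514,.037],[.4749,-.246,.037],[.5174,-.2514,.025],[.4749,-.246,.025]])-[300,110])*3)
E
python3 -m jog '[[[0,0,0],[0.6,0.9,42.5],60],[[-0.006,0.002,-0.004],[0.6,0.9,42.5],60],[[0,0,0],[0.6,0.9,42],60],[[0,0,0],[0,0,0],60]]'
python3 - <<'E'
from h import *
print(status.sense()["ee_pos"])
E
```

```text
[[308.6383 354.0008]
 [332.0858 373.2815]
 [307.8975 364.5263]
 [331.252  383.9342]]
time: 3.52
ee_pos: [0.4972, -0.2642, 0.0147]
ee_rot: [3.141, -0.006, 1.432]
force: [-0.8, 0.0, 0.8]
opening: 0.065
finger_force: 0.0
[ 0.4972 -0.2642  0.0147]
```

```bash
python3 -m jog '[[[0,0,0],[0,0,0],60],[[0,0,0],[0,0,0],60]]'
python3 - <<'E'
from h import *
Y=lambda a:[np.cos(np.radians(a)),np.sin(np.radians(a)),0]
plan([.4926,-.2723,.014],[0,0,-1],Y(-8.7))
E
```

```text
time: 3.78
ee_pos: [0.4996, -0.2682, 0.019]
ee_rot: [3.132, -0.001, 1.43]
force: [0.4, -0.2, -0.1]
opening: 0.0652
finger_force: 0.0
N 1 row [0.0099, -0.0007, 0.0106] [-5.0, -6.4, 4.9] dist 9.5 deg 0.8
```

```bash
for i in 1 2 3; do python3 -m jog '[[[0,0,0],[0,0,0],60],[[0,0,0],[0,0,0],60]]' | grep ee_; done
```

```text
ee_pos: [0.4984, -0.2679, 0.0176]
ee_rot: [3.134, -0.002, 1.429]
ee_pos: [0.498, -0.2677, 0.0169]
ee_rot: [3.136, -0.002, 1.429]
ee_pos: [0.4979, -0.2677, 0.0167]
ee_rot: [3.136, -0.002, 1.429]
```

```bash
python3 -m jog '[[[0.006,-0.001,0.01],[-3.8,-5.9,2.7],60],[[0,0,0],[0,0,0],60],[[0,0,0],[0,0,0],60],[[0,0,0],[0,0,0],60]]'
python3 - <<'E'
from h import *
Y=lambda a:[np.cos(np.radians(a)),np.sin(np.radians(a)),0]
plan([.4926,-.2723,.014],[0,0,-1],Y(-8.7))
im=camera("top")
print((proj("top",[[.5174,-.2514,.037],[.4749,-.246,.037]])-[380,205])*7)
cv2.imwrite("pics/t1.png",cv2.resize(im[205:285,380:490,::-1],None,fx=7,fy=7,interpolation=cv2.INTER_CUBIC))
E
```

```text
time: 5.03
ee_pos: [0.4918, -0.2706, 0.0141]
ee_rot: [3.141, -0.001, 1.419]
force: [-0.2, -0.3, -0.4]
opening: 0.0653
finger_force: 0.0
N 1 row [0.0002, -0.001, 0.0] [-1.6, 1.1, 0.1] dist 1.9 deg 0.1
[[205.2501 320.7447]
 [193.8153 429.9477]]
```

View pics/t1.png

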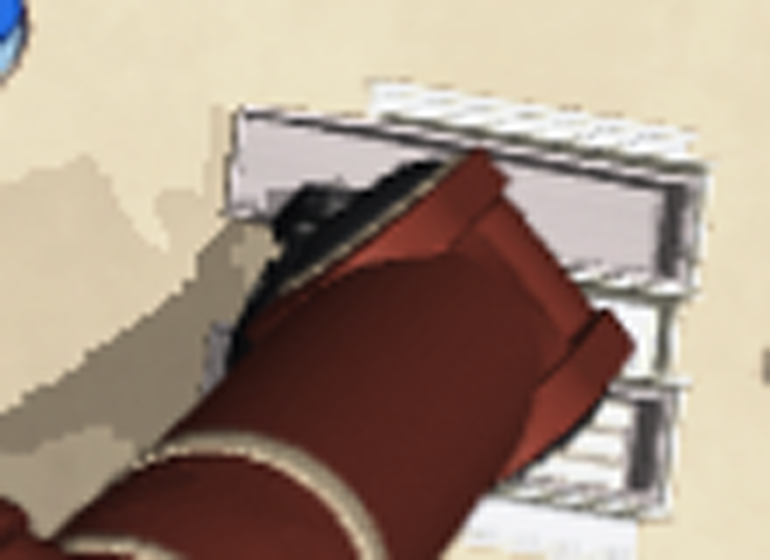

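The trough is undisturbed (lip edge still at about (210,340) in the crop, bars in place at (620,440)), and the gripper straddles the nose. Closing.

```bash
python3 -m jog '[[[0,0,0],[0,0,0],110],[[0,0,0],[0,0,0],120],[[0,0,0],[0,0,0],135],[[0,0,0],[0,0,0],180],[[0,0,0],[0,0,0],180],[[0,0,0],[0,0,0],180]]' 80
python3 - <<'E'
from h import *
print(status.sense()["ee_pos"],status.sense()["force"])
E
```

```text
time: 5.82
ee_pos: [0.4927, -0.2703, 0.0147]
ee_rot: [3.14, -0.001, 1.42]
force: [1.3, 2.3, 5.2]
opening: 0.0384
finger_force: 79.7
[ 0.4927 -0.2703  0.0147] [1.3079 2.2568 5.2092]
```

```bash
python3 -m jog '[[[0,0,0],[0,0,-2],180],[[0,0,0],[0,0,-2],180],[[0,0,0],[0,0,-2],180],[[0,0,0],[0,0,0],180],[[0,0,0],[3,0,0],180],[[0,0,0],[8,0,0],180],[[0,0,0],[10,0,0],180],[[0,0,0],[10,0,0],180]]' 80
python3 - <<'E'
from h import *
s=status.sense();print(s["ee_pos"],s["force"],s["moment"])
im=camera("top")
cv2.imwrite("pics/t2.png",cv2.resize(im[205:285,370:490,::-1],None,fx=6,fy=6,interpolation=cv2.INTER_CUBIC))
E
```

```text
time: 6.82
ee_pos: [0.4963, -0.2391, 0.0201]
ee_rot: [-3.141, -0.001, 1.419]
force: [1.4, -2.5, -1.3]
opening: 0.0387
finger_force: 81.4
[ 0.4963 -0.2391  0.0201] [ 1.431  -2.5466 -1.2767] [-0.5189 -0.6057  0.237 ]
```

View pics/t2.png

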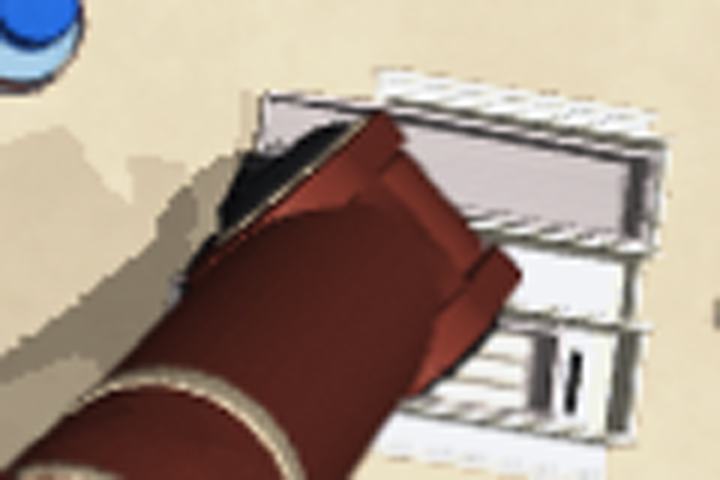

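The trough slides out cleanly: its tail wall is now at about (545,370), bars still against it. Continue drawing it out.

```bash
python3 -m jog '[[[0,0,0],[11,0,0],180],[[0,0,0],[12,0,0],180],[[0,0,0],[12,0,0],180],[[0,0,0],[12,0,0],180],[[0,0,0],[12,0,0],180],[[0,0,0],[12,0,0],180],[[0,0,0],[12,0,0],180],[[0,0,0],[12,0,0],180],[[0,0,0],[10,0,0],180],[[0,0,0],[6,0,0],180],[[0,0,0],[0,0,0],180],[[0,0,0],[0,0,0],180]]' 80
python3 - <<'E'
from h import *
s=status.sense();print(s["ee_pos"],s["force"],s["moment"],s["qpos"])
im=camera("top");im2=camera("scene")
a=cv2.resize(im[205:285,340:490,::-1],None,fx=5,fy=5,interpolation=cv2.INTER_CUBIC)
cv2.imwrite("pics/t3.png",a)
cv2.imwrite("pics/s3.png",im2[:,:,::-1])
E
```

```text
time: 8.38
ee_pos: [0.513, -0.1306, 0.0203]
ee_rot: [-3.141, -0.001, 1.418]
force: [0.1, 0.6, -1.4]
opening: 0.0387
finger_force: 81.9
[ 0.513  -0.1306  0.0203] [ 0.145   0.6275 -1.3945] [ 0.1401 -0.0062 -0.0352] [-0.0504  0.7351  0.4048  1.9611 -0.5305  0.5508  0.5682]
```

View pics/s3.png

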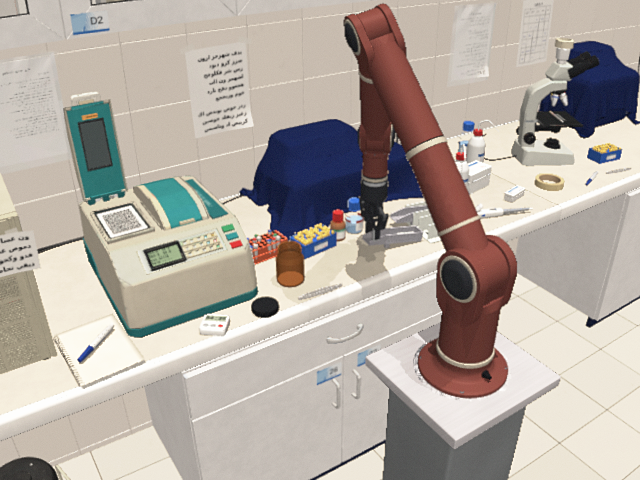

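The trough is out of the rack and held level in front of it (seen near (400,237)). Move it 70 mm further to the left and set it down gently.

```bash
python3 -m jog '[[[0,0,0],[6,0,0],180],[[0,0,0],[12,0,0],180],[[0,0,0],[14,0,0],180],[[0,0,0],[14,0,0],180],[[0,0,0],[12,0,0],180],[[0,0,0],[8,0,0],180],[[0,0,0],[4,0,0],180],[[0,0,0],[0,0,0],180],[[0,0,0],[0,0,3],180],[[0,0,0],[0,0,3],180],[[0,0,0],[0,0,0],180],[[0,0,0],[0,0,0],180]]' 80
python3 - <<'E'
from h import *
s=status.sense();print(s["ee_pos"],s["force"],s["moment"])
im=camera("top")
a=cv2.resize(im[205:285,310:430,::-1],None,fx=6,fy=6,interpolation=cv2.INTER_CUBIC)
cv2.imwrite("pics/t4.png",a)
E
```

```text
time: 9.98
ee_pos: [0.5237, -0.0615, 0.0143]
ee_rot: [-3.142, -0.001, 1.418]
force: [0.3, -0.4, -0.9]
opening: 0.0383
finger_force: 81.0
[ 0.5237 -0.0615  0.0143] [ 0.2811 -0.3566 -0.9206] [ 0.0193 -0.0156  0.0584]
```

View pics/t4.png

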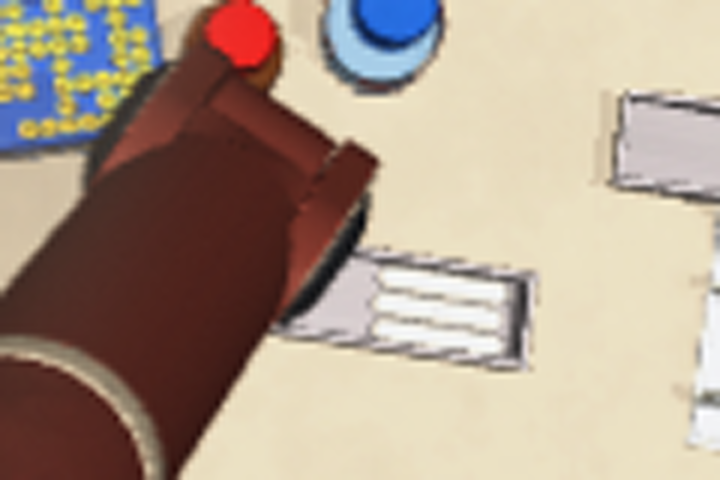

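The trough stands clear of the rack with three bars at its tail (tail corners at crop (530,275) and (520,368)). Lower the last millimetres, release and rise.

```bash
python3 -m jog '[[[0,0,0],[0,0,1.3],180],[[0,0,0],[0,0,1.3],180],[[0,0,0],[0,0,0],180],[[0,0,0],[0,0,0],180]]' && python3 -m jog '[[[0,0,0],[0,0,0],115],[[0,0,0],[0,0,0],100],[[0,0,0],[0,0,0],60],[[0,0,0],[0,0,0],60],[[0,0,0],[0,0,-5],60],[[0,0,0],[0,0,-20],60],[[0,0,0],[0,0,-40],60],[[0,0,0],[0,0,-40],60]]'
python3 - <<'E'
from h import *
s=status.sense();print(s["ee_pos"],s["force"],s["qpos"])
E
```

```text
time: 10.52
ee_pos: [0.5239, -0.0609, 0.0121]
ee_rot: [3.141, -0.001, 1.419]
force: [-1.2, 0.4, 4.5]
opening: 0.0384
finger_force: 81.6
time: 11.52
ee_pos: [0.5235, -0.0612, 0.1179]
ee_rot: [-3.141, -0.001, 1.419]
force: [1.0, -0.4, 0.1]
opening: 0.0648
finger_force: 0.0
[ 0.5235 -0.0612  0.1179] [ 1.0059 -0.3559  0.0761] [-0.2814  0.5947  0.5495  1.898  -0.435   0.7696  0.3581]
```

```bash
cat >> h.py <<'E'
Y=lambda a:np.array([np.cos(np.radians(a)),np.sin(np.radians(a)),0])
E
python3 - <<'E'
from h import *
f=lambda a:(np.array(a)+.5)/6-.5+[310,205]
print("tail corners",on("top",f([[530,275],[520,368]]),.036))
u=Y(81.3);o=np.array([.5139,-.1263,0]);print("pred tail",o-.0905*u)
im=camera("top")
cv2.imwrite("pics/t5.png",cv2.resize(im[205:285,310:430,::-1],None,fx=6,fy=6,interpolation=cv2.INTER_CUBIC))
L=np.radians(35);z=np.cos(L)*np.array([0,0,-1])+np.sin(L)*u
g=o-.064*u+[0,0,.027];print("g",g)
s=plan(g-.061*z,z,Y(-8.7),N=8)
s=plan(g+.019*z,z,Y(-8.7),src=s)
E
```

```text
tail corners [[ 0.5188 -0.2203  0.036 ]
 [ 0.4765 -0.2149  0.036 ]]
pred tail [ 0.5002 -0.2158  0.    ]
g [ 0.5042 -0.1896  0.027 ]
N 8 row [0.0012, 0.0762, 0.0003] [-21.6, -0.4, 0.1] dist 170.5 deg 34.9
N 2 row [0.0, 0.0, 0.0] [0.0, -0.0, 40.0] dist 80.0 deg 0.0
```

View pics/t5.png

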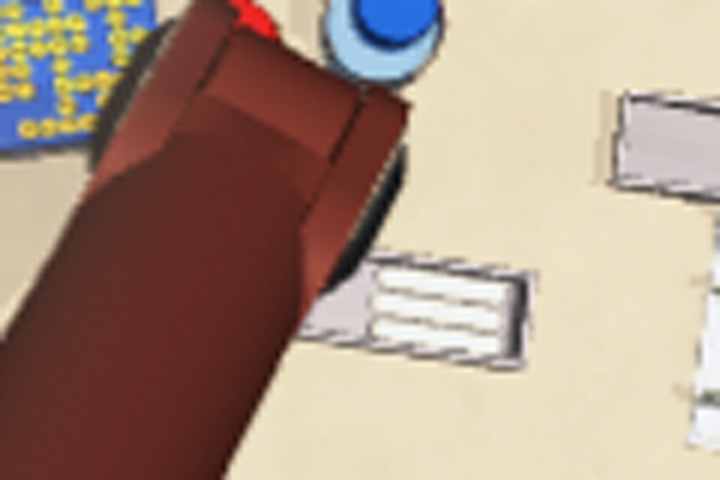

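I have now viewed 11 pictures, one over the limit of 10, so I won't view any more and will check numerically from here. The trough stands released with its bars at the tail (corners at (530,275) and (520,368)), within 2 mm of the prediction. Move to the leaning pre-grasp.

```bash
python3 -m jog '[[[0,0.076,0],[-21.6,-0.4,0.1],60],[[0,0.076,0],[-21.6,-0.4,0.1],60],[[0,0.076,0],[-21.6,-0.4,0.1],60],[[0,0.076,0],[-21.6,-0.4,0.1],60],[[0,0.076,0],[-21.6,-0.4,0.1],60],[[0,0.076,0],[-21.6,-0.4,0.1],60],[[0,0.076,0],[-21.6,-0.4,0.1],60],[[0,0.076,0],[-21.6,-0.4,0.1],60],[[0,0,0],[0,0,0],60],[[0,0,0],[0,0,0],60],[[0,0,0],[0,0,0],60],[[0,0,0],[0,0,0],60]]'
python3 - <<'E'
from h import *
print(status.sense()["qpos"])
u=Y(81.3);L=np.radians(35);z=np.cos(L)*np.array([0,0,-1])+np.sin(L)*u
g=np.array([.5032,-.1896,.027])
s=plan(g-.031*z,z,Y(-8.7))
E
```

```text
time: 13.08
ee_pos: [0.4964, -0.2215, 0.0718]
ee_rot: [3.14, -0.609, 1.422]
force: [-0.0, -0.4, 0.2]
opening: 0.0656
finger_force: 0.0
[ 0.5476  0.8136  0.2254  1.696  -0.735   1.1557  1.0668]
N 1 row [-0.0003, 0.002, 0.0024] [1.0, 1.9, 24.4] dist 24.5 deg 0.2
```

```bash
python3 -m jog '[[[0,0.002,0.002],[1,1.9,18],60],[[0,0,0],[0,0,18],60],[[0,0,0],[0,0,18],60],[[0,0,0],[0,0,10],60],[[0,0,0],[0,0,6],60],[[0,0,0],[0,0,0],60],[[0,0,0],[0,0,0],60],[[0,0,0],[0,0,0],60]]'
python3 - <<'E'
from h import *
u=Y(81.3);L=np.radians(35);z=np.cos(L)*np.array([0,0,-1])+np.sin(L)*u
g=np.array([.5032,-.1896,.027])
s=plan(g+.019*z,z,Y(-8.7))
E
```

```text
time: 14.08
ee_pos: [0.504, -0.1832, 0.0146]
ee_rot: [-3.141, -0.61, 1.416]
force: [0.7, -0.1, 0.7]
opening: 0.0652
finger_force: 0.0
N 1 row [0.0011, 0.0007, -0.0022] [1.9, 0.2, 5.1] dist 5.5 deg 0.1
```

```bash
python3 -m jog '[[[0,0,0],[2,0,4],60],[[0,0,0],[0,0,0],90],[[0,0,0],[0,0,0],110],[[0,0,0],[0,0,0],120],[[0,0,0],[0,0,0],135],[[0,0,0],[0,0,0],180],[[0,0,0],[0,0,0],180],[[0,0,0],[0,0,0],180]]' 100
python3 - <<'E'
from h import *
s=status.sense();print(s["ee_pos"],s["force"],s["moment"])
E
```

```text
time: 15.08
ee_pos: [0.505, -0.1795, 0.0131]
ee_rot: [3.141, -0.611, 1.417]
force: [0.4, -1.9, 5.9]
opening: 0.0376
finger_force: 99.6
[ 0.505  -0.1795  0.0131] [ 0.4193 -1.9181  5.9028] [-0.2571  0.0136 -0.0417]
```

```bash
cat >> h.py <<'E'
U=Y(81.3);W=np.array([U[1],-U[0],0])  # W: lateral; +rot about W turns U... sign set below
z0=np.array([0,0,1.])
def mat(P,L=35.):
    a=np.radians(L-P); z=np.cos(a)*-z0+np.sin(a)*U
    return z
Pg=np.array([.505,-.1795,.0131]);LIP=np.array([.5263,-.0383,.024])
def frame(P,L=35.):
    z=mat(P,L);y=Y(-8.7);y=y-z*(y@z);y/=np.linalg.norm(y);return np.c_[np.cross(y,z),y,z]
l=frame(0).T@(LIP-Pg)
def pose(P,lip,src=None,N=None,dl=0):
    t=np.array(lip)-frame(P)@(l+dl)
    print("P",P,"tcp",t,end=" ");return plan(t,mat(P),Y(-8.7),src=src,N=N)
E
python3 - <<'E'
from h import *
J=np.array([.502,.1425,0])
s=pose(0,LIP+[0,0,.15],N=6)
s=pose(15,J-.03*U+[0,0,.165],src=s,N=10)
s=pose(33,J+[0,0,.125],src=s,N=6)
s=pose(61,J-.001*U+[0,0,.093],src=s,N=5)
E
```

```text
P 0 tcp [ 0.505  -0.1795  0.1631] N 6 row [0.0003, 0.0001, -0.0003] [14.3, 0.0, -20.5] dist 150.0 deg 0.2
P 15 tcp [ 0.4765 -0.0263  0.1914] N 10 row [0.0, -0.0262, -0.0] [14.3, -5.1, 4.5] dist 158.4 deg 15.0
P 33 tcp [0.4833 0.0182 0.1936] N 6 row [0.0, -0.0524, 0.0] [7.4, 0.0, 1.3] dist 45.1 deg 18.0
P 61 tcp [0.4902 0.0636 0.2126] N 5 row [0.0, -0.0977, 0.0] [8.5, 0.0, -5.3] dist 49.7 deg 28.0
```

```bash
python3 -m jog '[[[0,0,0],[3,0,-4],180],[[0,0,0],[9,0,-13],180],[[0,0,0],[14,0,-20],180],[[0,0,0],[14,0,-20],180],[[0,0,0],[14,0,-20],180],[[0,0,0],[14,0,-20],180],[[0,0,0],[12,0,-17],180],[[0,0,0],[5,0,-8],180],[[0,0,0],[0,0,0],180],[[0,0,0],[0,0,0],180],[[0,0,0],[0,0,0],180]]'
python3 - <<'E'
from h import *
s=status.sense();print(s["force"],s["moment"],s["qpos"])
J=np.array([.502,.1425,0])
s=pose(15,J-.03*U+[0,0,.165],N=12)
cv2.imwrite("pics/t6.png",camera("top")[:,:,::-1])
E
```

```text
time: 16.45
ee_pos: [0.5041, -0.1787, 0.16]
ee_rot: [-3.138, -0.612, 1.415]
force: [-0.8, -0.7, -1.5]
opening: 0.0367
finger_force: 100.4
[-0.8252 -0.6662 -1.4631] [-0.9753  0.1774 -0.0133] [ 0.4701  0.6676  0.2423  1.7017 -0.7085  1.2453  0.9259]
P 15 tcp [ 0.4765 -0.0263  0.1914] N 12 row [-0.0002, -0.0219, -0.0002] [12.0, -4.2, 3.5] dist 158.0 deg 15.1
```

```bash
python3 -m jog '[[[0,-0.022,0],[12,-4.2,3.5],180],[[0,-0.022,0],[12,-4.2,3.5],180],[[0,-0.022,0],[12,-4.2,3.5],180],[[0,-0.022,0],[12,-4.2,3.5],180],[[0,-0.022,0],[12,-4.2,3.5],180],[[0,-0.022,0],[12,-4.2,3.5],180],[[0,-0.022,0],[12,-4.2,3.5],180],[[0,-0.022,0],[12,-4.2,3.5],180],[[0,-0.022,0],[12,-4.2,3.5],180],[[0,-0.022,0],[12,-4.2,3.5],180],[[0,-0.022,0],[12,-4.2,3.5],180],[[0,-0.022,0],[12,-4.2,3.5],180]]'; python3 -m jog '[[[0,0,0],[0,0,0],180],[[0,0,0],[0,0,0],180],[[0,0,0],[0,0,0],180]]';python3 - <<'E'
from h import *
s=status.sense();print(s["force"],s["moment"],s["qpos"])
P=np.array(s["ee_pos"]);R=Ro.from_euler("xyz",s["ee_rot"]).as_matrix()
im=camera("top")[:,:,::-1];cv2.imwrite("pics/t7.png",im)
old=cv2.imread("pics/top0.png")
# predicted lip edge: floor mid, outer corners at wall tops
c=[l,l+frame(0).T@(.0215*W),l-frame(0).T@(.0215*W)]
c=np.array([P+R@k for k in c]);print("lip",c);print(proj("top",c))
d=(cv2.absdiff(im,old).max(2)>25).astype(np.uint8)
g=cv2.cvtColor(im,cv2.COLOR_BGR2HSV)
pc=proj("top",c)[0].astype(int);x,y=pc
print(x,y);print("V");print(g[y-14:y+15,x-12:x+20,2]);
E
```

```text
time: 18.0
ee_pos: [0.4768, -0.0256, 0.1916]
ee_rot: [-3.14, -0.346, 1.417]
force: [-0.0, -0.2, -1.4]
opening: 0.037
finger_force: 100.9
time: 18.38
ee_pos: [0.4772, -0.0277, 0.1914]
ee_rot: [-3.14, -0.346, 1.415]
force: [-0.4, -0.4, -2.9]
opening: 0.0371
finger_force: 100.9
[-0.3607 -0.4082 -2.8895] [-0.6141  0.0763  0.0297] [ 0.0321  0.4134  0.2992  1.954  -0.5839  0.9377  0.5415]
lip [[0.4987 0.1113 0.1646]
 [0.5199 0.108  0.1645]
 [0.4774 0.1146 0.1646]]
[[272.6541 254.7374]
 [274.0068 246.1712]
 [271.2999 263.3277]]
272 254
V
[[233 231 231 232 231 232 233 233 233 232 232 232 233 233 232 232 234 234
  234 235 235 235 235 235 235 234 234 234 232 232 231 231]
 [184 163 175 194 185 213 227 228 228 228 229 229 232 234 234 233 234 235
  235 235 235 235 236 235 234 234 233 233 232 232 231 231]
 [ 96  97  97  95  95 105 111 131 153 155 158 160 214 233 234 234 235 235
  235 235 235 235 236 235 234 234 233 233 233 232 230 231]
 [ 89  79  79  78  79  74  82  93 123 115 140 157 160 215 230 232 234 235
  235 235 235 235 235 234 234 234 234 234 233 232 231 231]
 [ 67  64  68  80  88  92  85  
[... 2594 characters left out ...]
9 200 199 202 203 202 202 203 203]
 [196 196 196 191 192 191 195 189 177 181 185 185 185 193 188 185 190 187
  191 168 147 142 138 166 174 163 188 200 198 197 196 197]
 [192 192 193 194 195 186 180 178 183 185 185 184 180 170 113 147 182 175
  181 172 168 189 194 192 188 185 186 189 163 157 147 145]
 [177 180 181 176 175 176 183 186 184 185 183 179 154 104 117 215 234 234
  234 234 233 220 210 189 162 155 165 164 162 197 208 207]
 [186 185 184 185 185 185 185 186 184 184 176 152 110 118 215 234 234 234
  234 234 234 233 233 233 233 233 233 233 221 210 210 188]
 [180 182 184 186 186 186 182 179 173 160 120  96 154 223 234 234 234 234
  234 234 234 234 234 233 233 232 232 233 234 234 234 235]]
```

Run:
```python
from h import *
im=cv2.imread("pics/t7.png");h=cv2.cvtColor(im,cv2.COLOR_BGR2HSV)
for y in range(244,270,2):print(y,h[y,266:300:1,1])
print("pix->",on("top",[[275.7,256.5]],.165))
sc=camera("scene")[:,:,::-1];cv2.imwrite("pics/s7.png",sc)
for q in([.4987,.1113,.1646],[.4945,.104,.165]):print(proj("scene",q))
hs=cv2.cvtColor(sc,cv2.COLOR_BGR2HSV);x,y=proj("scene",[.4987,.1113,.1646])[0].astype(int);print(x,y)
for r in range(y-16,y+20,2):print(r,hs[r,x-16:x+22,1])
```

```text
244 [201 199 192 195 171 100  64  58  60  54  45  43  41  44  46  44  45  45
  46  46  45  44  44  45  46  46  46  47  46  46  46  46  47  46]
246 [192 192 194 199 195 189 189 112  67  61  60  51  45  45  46  45  46  47
  47  49  49  48  46  46  45  44  44  46  45  45  44  44  45  45]
248 [190 190 190 190 193 193 194 187 144  71  23  15  16  16  15  14  15  12
  22  27  28  34  38  44  46  43  46  47  51  53  54  56  55  57]
250 [190 190 189 188 190 192 192 190 190 177  78  22  14  14  14  14  14  14
  16  19  19  19  23  27  29  29  30  24  22  13  15  17  17  16]
252 [189 190 187 189 187 187 190 190 187 185 137  19  14  15  14  14  15  16
  15  16  16  16  18  18  18  18  16  18  18  17  15  17  15  15]
254 [189 189 189 187 187 187 189 188 186 184 119  25  14  15  15  15  15  15
  16  15  15  16  18  18  16  18  19  18  16  16  16  15  16  15]
256 [190 187 189 187 186 188 188 186 185 183  68  23  13  13  14  16  15  17
  17  15  15  17  18  18  18  18  18  19  16  16  16  16  16  16]
258 [190 187 187 186 186 187 187 184 184 174  30  14  14  14  16  16  16  17
  15  17  17  17  17  
[... 3021 characters left out ...]
42 145 138 134 140 146 140  29 175 128  33 136 143
 148 146]
237 [141 128 111 191  97  96 175 184 124  73 158 151 145 142  80  46 139 151
 126  90 134 100 158 129  93 131 151 147 106  58 102  75 108 140 148 137
 112 123]
239 [178 175 131 121 106 114 177 192 187 144  74  82 147 158 149 142 144 141
 139 128  79  45 129 141 139 147 153  32 174 196 183  99 103  74  28  17
  98 163]
241 [175 176 150 103 111 109 108 100  87  87  73 102 146  86  69 111 155 150
 147 143 144 139 137 145 154 156 136  19 147 181 179 183 184 181 196 191
 190 167]
243 [181 176 171 165 174 173 172 170 180 181 187 176 153  90  78 141  85  83
 136 152 155 154 147 122  79  28  84 129 173 190 178 186 173 131 102  65
  41  10]
```

Run:
```python
from h import *
for dz in(-.01,0,.01):
  p=np.array([.4942,.1038,.165]);c,d=ray("top",[[275.9,256.3]]);p=c+d[0]*((.165+dz-c[2])/d[0,2])
  a=np.radians(9);up=np.cos(a)*z0+np.sin(a)*U
  C=[p+s*.0215*W+k*up for s in(1,-1) for k in(-.0025,.0095)]
  print(dz,p,proj("scene",C).round(1).tolist(),proj("top",C).round(1).tolist())
hs=cv2.cvtColor(cv2.imread("pics/s7.png"),cv2.COLOR_BGR2HSV)
for r in range(196,236,2):print(r,"".join("#" if v<60 else "." for v in hs[r,285:350,1]))
```

```text
-0.01 [0.4955 0.1039 0.155 ] [[301.2, 225.4], [300.4, 221.6], [307.6, 232.8], [306.9, 228.9]] [[277.4, 247.9], [276.4, 247.3], [274.8, 264.9], [273.7, 264.5]]
0 [0.4947 0.1033 0.165 ] [[301.5, 222.1], [300.7, 218.3], [307.9, 229.5], [307.2, 225.6]] [[277.4, 247.8], [276.4, 247.3], [274.8, 265.0], [273.7, 264.6]]
0.01 [0.494  0.1026 0.175 ] [[301.7, 218.8], [301.0, 214.9], [308.3, 226.1], [307.5, 222.2]] [[277.4, 247.8], [276.4, 247.2], [274.8, 265.1], [273.7, 264.6]]
196 ......................................................###########
198 ..................................................###############
200 .............................................####################
202 .........................................########################
204 .....................................############################
206 ................................#################################
208 .............................####################################
210 ..........................#######################################
212 ........................#########################################
214 ......................###########################################
216 ...................######################################..######
218 .................####################################......######
220 ...............#################################...........##..##
222 ..............##################################............#####
224 ................################################............#####
226 ................###################..#....####..............#####
228 ..................#############..#.........................####..
230 .....................#####..........#.........#........#..#####..
232 .........##.................................#.#..#..#############
234 ..................#...........#.#..................##############
```

```bash
cat >> h.py <<'E'
DL=frame(15).T@np.array([-.0034,-.0077,-.0066])
J=np.array([.502,.1425,0])
def edges(tag):
    im=camera("top")[:,:,::-1];cv2.imwrite(f"pics/{tag}.png",im)
    S=cv2.cvtColor(im,cv2.COLOR_BGR2HSV)[:,:,1]
    for r in range(234,276):print(r,"".join("#" if v<32 else "+" if v<90 else "." for v in S[r,240:310]))
E
python3 - <<'E'
from h import *
s=pose(30,J-.002*U+[0,0,.124],N=8,dl=DL)
E
```

```text
P 30 tcp [0.4861 0.022  0.1902] N 8 row [-0.0001, -0.0324, -0.0004] [6.1, 0.1, 1.6] dist 50.3 deg 14.9
```

```bash
python3 -m jog '[[[0,-0.0325,0],[6.1,0.1,1.6],180],[[0,-0.0325,0],[6.1,0.1,1.6],180],[[0,-0.0325,0],[6.1,0.1,1.6],180],[[0,-0.0325,0],[6.1,0.1,1.6],180],[[0,-0.0325,0],[6.1,0.1,1.6],180],[[0,-0.0325,0],[6.1,0.1,1.6],180],[[0,-0.0325,0],[6.1,0.1,1.6],180],[[0,-0.0325,0],[6.1,0.1,1.6],180],[[0,0,0],[0,0,0],180],[[0,0,0],[0,0,0],180],[[0,0,0],[0,0,0],180],[[0,0,0],[0,0,0],180]]'
python3 - <<'E'
from h import *
s=status.sense();P=np.array(s["ee_pos"]);R=Ro.from_euler("xyz",s["ee_rot"]).as_matrix()
p=P+R@(l+DL);print("lip pred",p,proj("top",p),"jar px",proj("top",J+[0,0,.105]))
edges("t8")
S=camera("scene")[:,:,::-1];H=cv2.cvtColor(S,cv2.COLOR_BGR2HSV)
a=np.radians(27);up=np.cos(a)*z0+np.sin(a)*U
print("scene pred",proj("scene",[p+s*.0215*W+k*up for s in(1,-1) for k in(-.0025,.0095)]).round(1).tolist())
for r in range(216,250,2):print(r,"".join("#" if v<60 else "." for v in H[r,270:340,1]))
E
```

```text
time: 19.98
ee_pos: [0.4856, 0.0223, 0.1904]
ee_rot: [-3.14, -0.087, 1.416]
force: [-0.2, 1.2, -2.5]
opening: 0.0369
finger_force: 101.4
lip pred [0.5015 0.1408 0.1241] [[262.2024 254.9419]] jar px [[262.1886 255.3387]]
234 +++++++++++++++++++++++++++++++++++++++++++++++++++++++++++++++++++...
235 +++++++++++++++++++++++++++++++++++++++++++++++++++++++++++++++++++...
236 ++++++++++++++++++++++++++++++++++++++++++++++++++++++++++++++++++....
237 ++++++++++++++++++++++++++++++++++++++++++++++++++++++++++++++++++....
238 ++++++++++++++++++++++++++++++++++++++++++++++++++++++++++++++++++....
239 ++++++++++++++++++++++++++++++++++++++++++++++++++++++++++++++++++....
240 +++++++++++++++++++++++++++++++++++++++++++++++++++++++++++++++++.....
241 +++++++++++++++++++++++++++++++++++++++++++++++++++++++++++++++++.....
242 ++++++++++++++++++..........+++++++++++++++++++++++++++++++++++++.....
243 ++++++++++++++++..............+++++++++++++++++++++++++++++++++++.....
244 ++++++++++++++..................++++++++++++++++++++++++++++++++......
245 +++++++++++++....................++++++++++++++++++
[... 2920 characters left out ...]
##.#..#.........#........
232 #................################################..........#.#..#..###
234 ................########################.....#.#..................####
236 ....######......#####################........#.#.........#........####
238 ......####........################.##..............###............####
240 .####.............#.###########...........#...........................
242 #....................########.#...........#...........####........####
244 .....###...............####......#...##..........#########........####
246 #..###.......................................############.......######
248 #...........................................#########......###########
```

Lip edge measured at (262.5, 254.7), as predicted, and centred on the jar mouth (262.2, 255.3). Now plan the tip.

Run:
```python
from h import *
s=pose(59,J-.001*U+[0,0,.093],N=6,dl=DL)
q=status.sense();T=np.eye(4);T[:3,:3]=Ro.from_euler("xyz",q["ee_rot"]).as_matrix();T[:3,3]=q["ee_pos"]
r=Ro.from_matrix(T[:3,:3].T@frame(59)).as_rotvec()/6
S=sum(Ro.from_rotvec(r*k).as_matrix() for k in range(6));t=np.linalg.solve(S,T[:3,:3].T@(s[0]-T[:3,3]))
M=np.eye(4);M[:3,:3]=Ro.from_rotvec(r).as_matrix();M[:3,3]=t
for k in range(6):
    T=T@M;p=T[:3,:3]@(l+DL)+T[:3,3]-J;print(p@U*1e3,p@W*1e3,p[2]*1e3)
```

```text
P 59 tcp [0.4934 0.0695 0.2089] N 6 row [-0.0003, -0.0843, -0.0004] [7.6, 0.1, -4.1] dist 51.1 deg 29.0
-0.3183618602796127 -0.2561609563207017 118.99268123968204
0.4249708797375448 -0.20576447518548804 113.8082107715717
0.7290661047461877 -0.1551510377409572 108.57956068034572
0.5917637044271966 -0.1041181131507352 103.34387914936289
0.014039838339926312 -0.05246615116739455 98.13836432258766
-1.000000000000001 2.9959322480823736e-14 93.00000000000001
```

```bash
python3 -m jog '[[[0,-0.084,0],[7.6,0.1,-4.1],180],[[0,-0.084,0],[7.6,0.1,-4.1],180],[[0,-0.084,0],[7.6,0.1,-4.1],180],[[0,-0.084,0],[7.6,0.1,-4.1],180],[[0,-0.084,0],[7.6,0.1,-4.1],180],[[0,-0.084,0],[7.6,0.1,-4.1],180],[[0,0,0],[0,0,0],180],[[0,0,0],[0,0,0],180],[[0,0,0],[0,0,0],180],[[0,0,0],[0,0,0],180]]'
python3 - <<'E'
from h import *
s=status.sense();P=np.array(s["ee_pos"]);R=Ro.from_euler("xyz",s["ee_rot"]).as_matrix()
p=P+R@(l+DL);print("lip",p,s["force"],s["qpos"])
im=camera("top")[:,:,::-1];cv2.imwrite("pics/t9.png",im);H=cv2.cvtColor(im,cv2.COLOR_BGR2HSV)
for r in range(240,274):print(r,"".join("O" if (v[2]>225 and v[1]<30) else "#" if v[1]<32 else "+" if v[1]<90 else "." for v in H[r,244:300]))
S=camera("scene")[:,:,::-1];cv2.imwrite("pics/s9.png",S);H=cv2.cvtColor(S,cv2.COLOR_BGR2HSV)
for r in range(232,290,3):print(r,"".join("#" if v[1]<60 else "." if 5<v[0]<19 and v[1]>140 else "," for v in H[r,260:330]))
E
```

```text
time: 21.32
ee_pos: [0.4935, 0.0689, 0.2093]
ee_rot: [-3.141, 0.416, 1.415]
force: [-0.3, 1.0, -1.6]
opening: 0.0371
finger_force: 102.8
lip [0.5022 0.1412 0.0937] [-0.3227  1.0016 -1.5861] [-0.7994  0.5517  0.6093  1.7614  0.0881  1.0808 -0.4413]
240 ............++++###############+#####+++++++++++++++++++
241 ............++++####################++##++++++++++++++++
242 ............++++###############+####++#+++++++++++++++++
243 ............++++###############+####+++####+++++++++++++
244 ............++++####################+########+++++++++++
245 ............++++###################++++++#####++++++++++
246 ...........++++#####################++++++++######++++++
247 ...........++++########################++##++#########++
248 ...........++++###############################+#########
249 ..........++++##########################################
250 ..........++++##########################################
251 .........++++###########################################
252 ........+++++################+##########################
253 .......+++++###########################################
[... 2021 characters left out ...]
#########################
265 ################...........................,,#########################
268 ################,...........................,#########################
271 ################,...........................,#########################
274 ################,...........................,#########################
277 ################,...........................,#########################
280 #################..........................,##########################
283 ##################,,.....................,############################
286 #######################,,,........,,,#################################
289 ######################################################################
```

```bash
python3 -m jog '[[[0,0,0],[0,0,0],180],[[0,0,0],[0,0,0],180],[[0,0,0],[0,0,0],180],[[0,0,0],[0,0,0],180]]'
python3 - <<'E'
from h import *
print(status.sense()["force"])
a=cv2.imread("pics/s7.png").astype(int);b=camera("scene")[:,:,::-1];cv2.imwrite("pics/s10.png",b);b=b.astype(int)
for r in range(234,292,2):print(r,"  ".join(f"{v:4d}" for v in (b-a)[r,274:308:2].sum(1)))
# steel-vs-white: count bar-like bright pixels on trough region
for n in("s7","s9","s10"):
    im=cv2.imread(f"pics/{n}.png");h=cv2.cvtColor(im,cv2.COLOR_BGR2HSV);m=(h[:,:,2]>215)&(h[:,:,1]<30);m=m[130:255,270:420];print(n,m.sum())
E
```

```text
time: 21.92
ee_pos: [0.4936, 0.0701, 0.2089]
ee_rot: [-3.14, 0.417, 1.418]
force: [0.4, -0.3, -1.8]
opening: 0.0374
finger_force: 102.8
[ 0.3759 -0.3156 -1.812 ]
234   -7     0     1     2    -1    18   303   216   228   223   109    -3  -231  -184  -104     3  -111
236   -6     0     1     5    -2    -5   160   224   -23    22  -101  -175  -152   -43  -150   -26  -188
238  -11    -6    -5    -4     1   -50  -115   224    43    12   -76   -89  -185  -218  -163    17     4
240   -3   -11     3    -5   -12    53    90    67    -9   132    87   -26   -53  -124  -110    11     0
242    2     7     9     0    -2   125   117   110   118   181   132    65    39   -38    -9    -3    -5
244   -6     0    -3    -7    14   177   130   108   158   132   161   184   130    -1     2     4    -1
246    3   -10     0   -16    23   114   155   102   122   150   154   165   127    -6     9    -8   -17
248    1     5     3    14     3    -2    41   137   192   179   173   162     9     5   -10   -10     3
250   -9    -1     0    -8     3    -7   -10    52   228   209   199    84    -3    13   -10   -23
[... 1431 characters left out ...]
-70   -65   -37    -7    16     7  -140   -34
280 -257  -236    19   -17   -74   -86   -82   -81   -46   -14     2    -1    -8    -3    12  -159  -163
282 -254  -263   -44     2   -23   -56   -20   -11    -5     4   -15     0    -9     7   -34  -234  -222
284 -246  -250  -300   -43    11     4    -1     3   -12    10     0    16     9  -116  -236  -221  -229
286  -49   -36  -118  -260  -214    -8   -26   -16   -22   -38   -30  -160  -240  -234  -229  -226  -235
288    0    -6   -50   -44  -300  -321  -310  -282  -241  -235  -234  -236  -232  -225  -226  -231  -229
290   -5   -11   -63   -52   -68  -150  -252  -230  -234  -225  -233  -223  -227  -221  -229  -228  -226
s7 1981
s9 2671
s10 2681
```

Run:
```python
from h import *
print("cam",ray("scene",[[0,0]])[0])
s=status.sense();P=np.array(s["ee_pos"]);R=Ro.from_euler("xyz",s["ee_rot"]).as_matrix()
lip=P+R@(l+DL);a=np.radians(56);ax=-np.cos(a)*U+np.sin(a)*z0
g=cv2.imread("pics/s10.png")
print("lip px",proj("scene",lip),"tail",proj("scene",lip+.175*ax))
for w in(-.014,0,.014):
    px=proj("scene",[lip+d*ax+w*W for d in np.arange(0,.18,.008)])
    print(w,[tuple(int(k) for k in g[int(round(v)),int(round(u))]) for u,v in px])
h=cv2.cvtColor(g,cv2.COLOR_BGR2HSV)
for r in range(150,256,3):print(r,"".join("W" if v[1]<25 and v[2]>225 else "s" if v[1]<40 and v[2]>140 else "d" if v[2]<70 else "." for v in h[r,262:372]))
```

```text
cam [-0.7044  0.8236  0.9368]
lip px [[290.7436 251.8882]] tail [[324.861  195.0074]]
-0.014 [(33, 66, 115), (43, 82, 138), (99, 104, 114), (109, 109, 117), (111, 117, 136), (121, 125, 128), (118, 138, 151), (152, 131, 126), (123, 124, 129), (117, 123, 129), (129, 133, 140), (117, 112, 117), (125, 126, 131), (139, 144, 151), (120, 118, 123), (128, 129, 134), (147, 151, 158), (129, 128, 134), (146, 148, 153), (146, 148, 152), (141, 139, 145), (144, 144, 147), (145, 144, 147)]
0 [(69, 96, 137), (128, 126, 130), (122, 121, 124), (125, 124, 129), (123, 124, 129), (125, 123, 127), (122, 120, 125), (129, 127, 132), (125, 123, 127), (123, 121, 128), (123, 122, 127), (124, 123, 127), (123, 124, 129), (123, 123, 129), (122, 121, 125), (128, 127, 131), (125, 124, 129), (127, 125, 130), (130, 128, 133), (137, 136, 141), (136, 133, 138), (134, 133, 138), (140, 140, 143)]
0.014 [(120, 120, 123), (123, 121, 128), (123, 124, 128), (126, 126, 130), (126, 125, 129), (127, 125, 130), (120, 120, 125), (123, 124, 129), (127, 127, 130), (122, 120, 124), (123, 120, 126), (124, 122, 128), (125, 125, 129), 
[... 3609 characters left out ...]
ssssssssss
240 .......................................s..........s...............................ssssssssssssssssssssssssssss
243 .......s........s..........................................sssssss........ssssssssssssssssssssssssssssssssssss
246 ........s..ss........................................sssssssssss........sssssWsssssssssssWssssssssssssssssssss
249 .......ss...........................................sssss........ss.sssssssssssssssssssssssssssssssssssssssWss
252 ..........................................................ss..sssssssssssssssssssssssssssssWssssssssssssssssss
255 ....................................................s.ssssssssssssssssssssssssssssssssssssssssssssssssssWsWsss
```

Run:
```python
from h import *
s=pose(65,J-.001*U+[0,0,.094],N=2,dl=DL)
s=pose(58,J+[0,0,.094],src=s,N=2,dl=DL)
s=pose(36,J-.002*U+[0,0,.125],N=6,src=s,dl=DL)
s=pose(10,J-.12*U+[0,0,.17],N=10,src=s,dl=DL)
```

```text
P 65 tcp [0.4953 0.0819 0.2168] N 2 row [-0.0009, -0.0533, -0.0005] [3.7, -0.1, -6.1] dist 14.3 deg 6.1
P 58 tcp [0.4932 0.0685 0.2086] N 2 row [-0.0, 0.0611, -0.0] [-4.0, -0.0, 6.8] dist 15.8 deg 7.0
P 36 tcp [0.4872 0.0295 0.2034] N 6 row [-0.0, 0.064, 0.0] [-6.2, -0.0, 2.4] dist 39.9 deg 22.0
P 10 tcp [ 0.4659 -0.1099  0.1913] N 10 row [-0.0, 0.0454, -0.0] [-14.2, 0.0, -1.4] dist 141.5 deg 26.0
```

```bash
python3 -m jog '[[[0,-0.053,0],[3.7,0,-6],180],[[0,-0.053,0],[3.7,0,-6],180],[[0,0,0],[0,0,0],180],[[0,0,0],[0,0,0],180],[[0,0,0],[0,0,0],180],[[0,0,0],[0,0,0],180],[[0,0,0],[0,0,0],180],[[0,0,0],[0,0,0],180]]'
python3 - <<'E'
from h import *
s=status.sense();print(s["force"])
b=camera("scene")[:,:,::-1];cv2.imwrite("pics/s11.png",b)
s=pose(36,J-.002*U+[0,0,.128],N=8,dl=DL)
E
```

```text
time: 22.98
ee_pos: [0.4954, 0.0816, 0.2166]
ee_rot: [-3.14, 0.523, 1.418]
force: [1.5, 0.4, -1.1]
opening: 0.0371
finger_force: 103.0
[ 1.4815  0.3611 -1.1316]
P 36 tcp [0.4872 0.0295 0.2064] N 8 row [-0.0002, 0.0632, -0.0002] [-6.0, -0.0, 3.2] dist 53.9 deg 29.0
```

```bash
python3 -m jog '[[[0,0.063,0],[-6,0,3.2],180],[[0,0.063,0],[-6,0,3.2],180],[[0,0.063,0],[-6,0,3.2],180],[[0,0.063,0],[-6,0,3.2],180],[[0,0.063,0],[-6,0,3.2],180],[[0,0.063,0],[-6,0,3.2],180],[[0,0.063,0],[-6,0,3.2],180],[[0,0.063,0],[-6,0,3.2],180],[[0,0,0],[0,0,0],180],[[0,0,0],[0,0,0],180]]'
python3 - <<'E'
from h import *
im=camera("top")[:,:,::-1];cv2.imwrite("pics/t12.png",im);H=cv2.cvtColor(im,cv2.COLOR_BGR2HSV)
for r in range(238,274):print(r,"".join("W" if v[1]<40 and v[2]>215 else "#" if v[1]<40 else "." if v[1]>150 else "+" for v in H[r,244:310]))
print(H[256,248:290,1]);
s=pose(10,J-.12*U+[0,0,.17],N=10,dl=DL)
E
```

```text
time: 24.28
ee_pos: [0.4874, 0.0302, 0.2066]
ee_rot: [-3.14, 0.019, 1.418]
force: [0.2, 0.7, -1.5]
opening: 0.0371
finger_force: 101.9
238 +++++++++++++++++++++++++++++###++.....+++++++++++++++++++++++++++
239 +++++++++++++++++++++++++++++###+.....++++++++++++++++++++++++++++
240 +++++++++++++++++++++++++++++##++.....++++++++++++++++++++++++++++
241 +++++++++++++++++++++++++++++##++....+++++++++++++++++++++++++++++
242 +++++++++++++++........++++++##++....+++++++++++++++++++++++++++++
243 +++++++++++++............++++##+.....+++++++++++++++++++++++++++++
244 +++++++++++................++##+.....+++++++++++++++++++++++++++++
245 ++++++++++......+++++++++++++##+.....+++++++++++++++++++++++++++++
246 +++++++++.....+++##############+.....+++++++++++++++++++++++++++++
247 ++++++++.....++++.++##########++...+.+++++++++++++++++++++++++++++
248 +++++++.....++##W++###########+.......++++++++++++++++++++++++++++
249 +++++++......+#WWW############+........+++++++++++++++++++++++++++
250 ++++++.......++WWWW###########+....+..++++++++++++++++++++++++++++
251 ++++++.........++W############+....+++
[... 1169 characters left out ...]
+++++++++++++..............+++++++++++++++++++++++++++...+...++.++
269 ++++++++++++++++.........+++++++++++++++++++++++++++++..+++...+++.
270 +++++++++++++++++++++++++++++++++++++++++++++++++++.....+......+++
271 ++++++++++++++++++++++++++++++++++++++++++++++++++++..........++.+
272 ++++++++++++++++++++++++++++++++++++++++++++++++++++..........++.+
273 ++++++++++++++++++++++++++++++++++++++++++++++++++...........+....
[ 93 208 216 207 199 196 104  39  33   9   4   4   7  13  14  15  16  13
  15  16  16  15  15  16  16  46 127 148 145 144 144 143 141 141 137 131
 130 133 132 132 131 130]
P 10 tcp [ 0.4659 -0.1099  0.1913] N 10 row [-0.0002, 0.0456, 0.0] [-14.4, -0.0, -1.1] dist 143.0 deg 26.1
```

Three white bar ends show inside the mouth at (260,249), (258,255) and (259,259), and the jar outline is unchanged. Backing off level to the free worktop.

```bash
python3 -m jog '[[[0,0.046,0],[-14.4,0,-1.1],180],[[0,0.046,0],[-14.4,0,-1.1],180],[[0,0.046,0],[-14.4,0,-1.1],180],[[0,0.046,0],[-14.4,0,-1.1],180],[[0,0.046,0],[-14.4,0,-1.1],180],[[0,0.046,0],[-14.4,0,-1.1],180],[[0,0.046,0],[-14.4,0,-1.1],180],[[0,0.046,0],[-14.4,0,-1.1],180],[[0,0.046,0],[-14.4,0,-1.1],180],[[0,0.046,0],[-14.4,0,-1.1],180],[[0,0,0],[0,0,0],180],[[0,0,0],[0,0,0],180]]'
python3 - <<'E'
from h import *
q=status.sense();print(q["qpos"],q["force"])
T=np.array([.5183,-.045,0])
s=pose(-2,T+[0,0,.10],N=8,dl=DL)
s=pose(-2,T+[0,0,.032],N=4,src=s,dl=DL)
im=camera("top")[:,:,::-1];cv2.imwrite("pics/t13.png",im);H=cv2.cvtColor(im,cv2.COLOR_BGR2HSV)
for r in range(246,268,2):print(r,"".join("W" if v[1]<40 and v[2]>205 else "#" if v[1]<40 else "." if v[1]>150 else "+" for v in H[r,244:285]))
P=np.array(q["ee_pos"]);R=Ro.from_euler("xyz",q["ee_rot"]).as_matrix();p=P+R@(l+DL);x,y=proj("top",p)[0];print(p,x,y)
for r in range(int(y)-14,int(y)+16,2):print(r,"".join("#" if v<32 else "." for v in H[r,int(x)-15:int(x)+60,1]))
E
```

```text
time: 25.82
ee_pos: [0.466, -0.1096, 0.1907]
ee_rot: [-3.14, -0.441, 1.419]
force: [-1.6, 0.4, -1.7]
opening: 0.037
finger_force: 101.1
[ 0.2517  0.4737  0.3119  1.8944 -0.6306  1.0754  0.7787] [-1.6472  0.4183 -1.6889]
P -2 tcp [ 0.5001 -0.1803  0.0928] N 8 row [-0.0002, 0.0256, 0.0] [-13.2, 5.6, 6.5] dist 125.5 deg 11.7
P -2 tcp [ 0.5001 -0.1803  0.0248] N 4 row [0.0, 0.0, 0.0] [-10.2, -0.0, 13.6] dist 68.0 deg 0.0
246 +++++++++.....+..............++++++++++++
248 +++++++.....++#WWW+...........+++++++++++
250 ++++++.......+WWWWWWWW++........+++++++++
252 ++++++...........+WWWWWWWWW+.....++++++++
254 +++++......++++++++WWWWWWWW++....++++++++
256 +++++.....+#WWWWWWWWWWWWWWW+.....++++++++
258 +++++......++######WWWWWWWW+.....++++++++
260 ++++++....+WWWWWWWWWWWWWWW+.....+++++++++
262 +++++++.........................+++++++++
264 ++++++++.......................++++++++++
266 ++++++++++...................++++++++++++
[0.4838 0.0244 0.17  ] 307.86373749387315 260.39682158325496
246 ...........................................................................
248 ............................
[... 387 characters left out ...]
.###########################################################
260 ................###########################################################
262 ...............############################################################
264 ...............############################################################
266 ...............############################################################
268 .............##############################################################
270 ..........................#################################################
272 .........................................##################################
274 .......................................................####################
```

```bash
python3 -m jog '[[[0,0.026,0],[-13.2,5.6,6.5],180],[[0,0.026,0],[-13.2,5.6,6.5],180],[[0,0.026,0],[-13.2,5.6,6.5],180],[[0,0.026,0],[-13.2,5.6,6.5],180],[[0,0.026,0],[-13.2,5.6,6.5],180],[[0,0.026,0],[-13.2,5.6,6.5],180],[[0,0.026,0],[-13.2,5.6,6.5],180],[[0,0.026,0],[-13.2,5.6,6.5],180],[[0,0,0],[-10,0,13.6],180],[[0,0,0],[-10,0,13.6],180],[[0,0,0],[-10,0,13.6],180],[[0,0,0],[-5,0,6.8],180]]'; python3 -m jog '[[[0,0,0],[0,0,0],180],[[0,0,0],[0,0,0],180],[[0,0,0],[0,0,0],180],[[0,0,0],[0,0,0],180]]'
python3 - <<'E'
from h import *
q=status.sense();print(q["force"])
P=np.array(q["ee_pos"]);R=Ro.from_euler("xyz",q["ee_rot"]).as_matrix();p=P+R@(l+DL)
T=np.array([.5183,-.045,0])
s=pose(-2,T+[0,0,.024],dl=DL)
sc=camera("scene")[:,:,::-1];cv2.imwrite("pics/s14.png",sc);H=cv2.cvtColor(sc,cv2.COLOR_BGR2HSV)
a=np.radians(6);up=np.cos(a)*z0-np.sin(a)*U
print(p);C=proj("scene",[p+s*.0215*W+k*up for s in(1,-1) for k in(-.0025,.0095)]);print(C.round(1).tolist())
x,y=C.mean(0).astype(int)
for r in range(y-18,y+30,2):print(r,"".join("%4d"%v for v in H[r,x-20:x+60:3,2]))
E
```

```text
time: 27.38
ee_pos: [0.4995, -0.18, 0.0322]
ee_rot: [-3.138, -0.65, 1.416]
force: [-0.3, 0.2, -2.0]
opening: 0.0373
finger_force: 100.6
time: 27.88
ee_pos: [0.5001, -0.181, 0.0337]
ee_rot: [-3.141, -0.649, 1.417]
force: [-0.2, 0.8, -1.3]
opening: 0.0371
finger_force: 100.9
[-0.1609  0.8163 -1.347 ]
P -2 tcp [ 0.5001 -0.1803  0.0168] N 1 row [0.0008, -0.0028, -0.0017] [-9.6, -0.0, 13.9] dist 16.9 deg 0.2
[ 0.5185 -0.0458  0.0413]
[[342.6, 243.3], [343.0, 239.6], [349.3, 250.4], [349.8, 246.7]]
226  206 220 133 157 169 156 126 163 168 166 200 185 174 243 242 242 244 244 242 245 243 133  64 177 168  70  33
228  234 248 121 140 144 136  94 140 166 169 205 194 193 243 243 245 243 244 212 193 146 127 111 129 148  42  62
230  235 232 223 106 110 141 142 143 166 167 193 174 209 242 236 202 173 133 131 133 140 139 139 143  81  35 158
232  239 191 235 159 179 196 177 186 149 162 193 178 186 143 119 129 129 136 136 138 132 133 136 132 108  35 134
234  236 164 125 131 216 217 178 247 241 224 144 132 134 138 136 137 132 137 142 135 208 162 176 138 135 128 130
236  147 135 134 135 214 216 170 242 
[... 1409 characters left out ...]
29 228 226 227 228 228
262  244 243 243 243 242 243 244 245 244 244 244 242 228 228 227 228 230 229 228 227 230 228 225 226 227 228 242
264  243 242 243 244 243 243 243 244 243 245 243 243 229 230 231 231 231 231 231 228 227 226 227 228 226 226 252
266  243 243 243 245 244 244 243 242 244 243 242 240 230 230 230 229 231 231 230 230 228 226 228 228 231 249 254
268  242 242 243 244 243 242 243 243 244 242 243 243 227 228 229 229 232 231 229 228 228 228 242 246 250 251 253
270  244 243 241 243 243 244 243 243 243 242 242 244 225 228 228 229 227 229 229 228 219 242 249 250 252 250 248
272  244 244 242 243 242 243 243 243 243 243 244 244 235 229 228 228 230 228 228 244 250 251 252 251 247 230 219
```

```bash
python3 -m jog '[[[0,0,0],[-1.7,0,2.5],180],[[0,0,0],[-1.7,0,2.5],180],[[0,0,0],[-1.7,0,2.5],180],[[0,0,0],[-1.7,0,2.5],180],[[0,0,0],[-1.1,0,1.6],180],[[0,0,0],[0,0,0],180],[[0,0,0],[0,0,0],180]]'; python3 -m jog '[[[0,0,0],[-0.8,0,1.2],180],[[0,0,0],[-0.8,0,1.2],180],[[0,0,0],[0,0,0],180],[[0,0,0],[0,0,0],180]]'
```

```text
time: 28.8
ee_pos: [0.5, -0.1801, 0.0193]
ee_rot: [-3.14, -0.649, 1.416]
force: [-0.6, 0.0, -1.3]
opening: 0.0369
finger_force: 101.2
time: 29.3
ee_pos: [0.5, -0.18, 0.0164]
ee_rot: [-3.14, -0.649, 1.416]
force: [0.7, -0.3, -2.3]
opening: 0.0369
finger_force: 102.0
```

```bash
python3 -m jog '[[[0,0,0],[-0.6,0,0.8],180],[[0,0,0],[0,0,0],180],[[0,0,0],[0,0,0],180]]'; python3 -m jog '[[[0,0,0],[-0.6,0,0.8],180],[[0,0,0],[0,0,0],180],[[0,0,0],[0,0,0],180]]';  python3 -m jog '[[[0,0,0],[-0.6,0,0.8],180],[[0,0,0],[0,0,0],180],[[0,0,0],[0,0,0],180]]'
```

```text
time: 29.68
ee_pos: [0.5, -0.18, 0.0154]
ee_rot: [-3.14, -0.649, 1.416]
force: [0.3, -1.2, -0.4]
opening: 0.0369
finger_force: 102.2
time: 30.05
ee_pos: [0.5, -0.1799, 0.0144]
ee_rot: [-3.14, -0.649, 1.416]
force: [0.3, -0.6, -2.2]
opening: 0.0373
finger_force: 102.5
time: 30.42
ee_pos: [0.5, -0.1799, 0.014]
ee_rot: [-3.141, -0.65, 1.417]
force: [-1.3, -1.8, 4.5]
opening: 0.037
finger_force: 104.0
```

```bash
python3 -m jog '[[[0,0,0],[0,0,0],120],[[0,0,0],[0,0,0],112],[[0,0,0],[0,0,0],100],[[0,0,0],[0,0,0],80],[[0,0,0],[0,0,0],60],[[0,0,0],[0,0,0],60]]' 20; python3 -m jog '[[[0,0,0],[0,0,-5],60],[[0,0,0],[0,0,-15],60],[[0,0,0],[0,0,-25],60],[[0,0,0],[0,0,-30],60],[[0,0,0],[10,0,-25],60],[[0,0,0],[20,0,-30],60],[[0,0,0],[20,0,-30],60],[[0,0,0],[20,0,-30],60],[[0,0,0],[0,0,0],60],[[0,0,0],[0,0,0],60],[[0,0,0],[0,0,0],60],[[0,0,0],[0,0,0],60]]'
python3 - <<'E'
from h import *
q=status.sense();print(q["ee_pos"],q["force"])
im=camera("top")[:,:,::-1];cv2.imwrite("pics/t15.png",im);sc=camera("scene")[:,:,::-1];cv2.imwrite("pics/s15.png",sc)
H=cv2.cvtColor(im,cv2.COLOR_BGR2HSV)
for r in range(236,274):print(r,"".join("W" if v[1]<40 and v[2]>205 else "#" if v[1]<40 else "." if v[1]>150 else "+" for v in H[r,244:420:2]))
H=cv2.cvtColor(sc,cv2.COLOR_BGR2HSV)
for r in range(222,268,2):print(r,"".join("#" if v[1]<40 and v[2]<215 else "+" if v[1]<40 else "." for v in H[r,325:435]))
E
```

```text
time: 31.18
ee_pos: [0.5, -0.18, 0.0134]
ee_rot: [-3.14, -0.649, 1.416]
force: [1.2, 0.1, 0.2]
opening: 0.0655
finger_force: 0.0
time: 32.67
ee_pos: [0.4908, -0.238, 0.2062]
ee_rot: [-3.138, -0.65, 1.415]
force: [-0.1, -0.3, -0.1]
opening: 0.0656
finger_force: 0.0
[ 0.4908 -0.238   0.2062] [-0.0557 -0.3311 -0.0809]
236 +++++++W+++++++++++++++++++++++++++++++++++++++++++++++++++++++++++++++++++++++++++++++#
237 ++++++++++++++++++++++++++++++++++++++++++++++++++++++++++++++++++++++++W+++++++++++++++
238 ++++++++++++++++++++++++++++++++++++++++++++++++++++++++++++++++++++++++++++++++++++++++
239 +++++++W+++++++++++W++++++++++++++++++++++++++++++++++++++++++++++++++++++++++++++++++++
240 ++++++W++++++++++++W++++++++++++++++++++++++++++++++++++++++++W+++++++W+++++++++++++++++
241 ++++++++++++++++++WW++++++++++++++++++++++++++++++++++++++++++W+++++++W+++++++++++++++++
242 ++++++++....++++++WW+++++++++++++++++++++++++++++++++++++++++++++++WWW++++++++++++++++++
243 +++++++......++++WWW+++++++++++++++++++++++++##++++++++++++++WW++++WWWW+++++W+++++++++++
244 ++++++........+++W+++++++++++++++++
[... 4695 characters left out ...]
...#######
256 ++++++++++++++++++.........................+++++++++++++++++++++++++++++++++++++++++++++++++++++...########+++
258 ++++++++++++++++++++..#...........+++++++++++++++++++++++++++++++++.++++++++++++++++++.++++++++++#####++++++++
260 ++++++++++++++++++++++....+++++++++++++++++++++++++++++++++++++++++++.+++++++++++++++.++++++++++++++++++++####
262 ++++++++++++++++++++++++++++++++++++++++++++++++++++++++++++++++++++++++++++++.++..++++++++++++++++++#########
264 +++++++++++++++++++++++++++++++++++++++++++++++++++++++++++++++++++++++.++.++++++++++++++++++++++#############
266 +++++++++++++++++++++++++++++++++++++++++++++++++++++++++++++++++++++++++++++++++++++++++++++++###############
```

The trough stands empty and released on its feet. All three bars are in the jar, and the jar outline has not moved. Handing in.

```bash
python3 -c "
from workcell import ticket
print(ticket.hand_in())"
```

```text
the job is handed in; nothing more can be done
None
```

The job is handed in at 33 s, with all three bars in the unmoved jar and the empty trough released level on its feet on the worktop, but I viewed 11 pictures where 10 were allowed.

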